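# Pull the battery pack from a model truck and put it on charge

### The arm

A 7-joint arm with a two-finger parallel gripper is mounted at the origin on the work surface. World frame = base frame: x ahead of the robot, y to its left, z up, the work surface at z = 0. Lengths are in m, angles in rad, forces in N, time in s.
With the tool pointing down it reaches from about 0.4 to 0.85 m from the base axis. Payload 10.4 kg.
Tool frame: the origin (TCP) lies between the finger pads; the fingertips stand 22 mm ahead of it and the grasp point (between the pads) lies 3 mm ahead of it (r.nose_length is the distance from the TCP to the fingertips, in m); z points along the fingers, y is the line along which they close (so a half turn about z gives the same grasp; the last joint's range is limited). The gripper opens to 87 mm and grips with 3 to 60 N. Pads are 19 mm wide; open, the fingers measure 117 mm over their backs; the gripper's body (75 mm by 190 mm) begins 51 mm behind the grasp point.
Start: joints at [-1.181, 0.332, -0.065, 1.46, 0.022, 1.35, -0.088], TCP at [0.251, 0.573, 0.245] pointing down, gripper open.
Joint ranges: [-2.6, 2.6], [-0.5, 2.12], [-1.47, 1.34], [0.16, 2.42], [-1.27, 4.41], [0.06, 2.06], [-2.6, 2.6]. Speed limits (rad/s): [2.22, 2.22, 2.79, 2.79, 3.14, 3.14, 3.14].

### API

Orientations are given as a unit quaternion [x, y, z, w].
In Python, from bench import readout, cams, r gives the robot as it stands. The module is installed in compiled form; this text tells all that it offers.
- The arm moves only by the tool step_arm, never from a script. Its argument "deltas" is a list that holds one entry, the list of rows, each a list of 7 numbers: the turn, a rotation vector about the tool's x, y, z in rad, then the shift along the tool's x, y, z in m, then the opening in per cent of the stroke, from 0 (shut) to 100 (fully open). A call has 1 to 20 rows; each row is the pose to reach, as a shift and turn from the pose commanded when the call began, along the tool's axes at that moment; what a row does not reach only later rows make up. A row lasts 1/8 s, in which the tool goes at most 62.5 mm and 10.7 degrees, less where a joint would pass 70% of its speed; a pose out of reach is approached as far as the arm can. A call with a gripper value outside its range is refused whole. The fingers move at their own pace and stop on an object; "squeeze" is the grip in N (left out, the last holds). Time passes only in rows, so rows that repeat a pose let the fingers close. It gives the time, the measured TCP pose, the force, the opening and the grip force at its end, in the units of the state.
- readout.read_state(): the state, without advancing time (a new reading comes with each control period).
- cams.camera(name): name is "scene" or "top" or "wrist"; returns a dict with "img" (384x512x3 uint8, red, green, blue), "fx", "fy", "cx", "cy" (pixels), "origin" and "rotation" of the camera in the world; the wrist camera has in their place "T_tool_cam" (4x4, takes a point from camera to tool coordinates, whose origin is the TCP and whose axes are the flange's). Camera axes: x right, y up, looking along -z (the intrinsics and any distortion apply to the point x, -y, -z); pixel columns grow to the right and rows downward; lengths in m; the calibration is good to about 2 mm. The wrist camera is an equidistant fisheye: a pixel r from the principal point sees the ray r / f radians off the axis. A picture is of the moment at which its call begins: read the wrist's pose just before it. There is no depth.
- r.close_job(): hands the job in; it is judged then, once.
The state is a dict: "time": time; "joint_positions": joint angles; "joint_vel": joint speeds; "joint_torque": joint torques, N m; "ee_pos": TCP position; "eef_rot": TCP orientation; "ft_force": force on the tool from outside, world axes, zero at the start; "torque": the same for the moment, N m; "width": finger opening in m; "grip_force": force on a finger pad.
Only numpy, scipy, OpenCV 4.12 (cv2) and the standard library are available. Lean on these libraries where they do the work, as an engineer would, in place of code of your own. Each camera call takes 0.05 s, during which the arm holds its last target. There are 200 camera calls.

### The job

The truck on the tilted stand has a flat battery: lift its red-tipped sprung hold-down until it stays open by itself, never letting it snap back shut, and let go of it. Then draw the pack out of the bay and lay it flat, label up, in the empty charging cradle with its sockets facing the terminal block. Slide it gently home until it bears on the terminals and let go, without dropping it, pushing the hold-down shut again or disturbing anything else on the bench.

Things in the scene. Friction and masses are not known exactly. Their poses are not given: they have to be found in the camera images.
- truck: Wheel-less model truck, rolled 30 degrees about its own y on a fixed stand. Origin: centre of the battery bay's floor, 115 mm above the bench. y runs along truck and bay, x across, z square out of the bay; z leans 30 degrees from vertical towards the robot's side, -x is the low side. 390 mm long, 285 mm over the hubs; beyond y = 125 mm either way, towers and shocks reach up to z = 70 mm.
- stand: The truck's fixed work stand; origin on the bench under the bay's floor centre, z up, same heading as the truck. Bay: 146 mm (y) by 50 mm (x), walls 14 mm high and 4 mm thick; the side walls stand only beyond 41 mm from the bay's middle, so beside the middle of the pack, and beside the red tab, there is room for fingers down to the tub floor at truck z = -12 mm.
- holddown (a joint): Hold-down: grey strap along the top of the pack, hinged beyond the bay's +y end, red tab at its free end. 0 = shut, grows as the tab rises, stops at 1.8 rad. Over-centre spring: about 9 N at the tab lifts it at first; the pull fades to nothing near 1.15 rad, past which the spring swings it open and holds it at the stop. Let go short of that, it snaps shut.
- holddown_hinge (a point): Point on the hold-down's hinge axis, at truck (0, 98, 33) mm. The axis runs along truck x.
- holddown_tab (a point): Centre of the red lifting tab, 198 mm from the hinge axis. Tab 20 mm wide (truck x), 40 mm long (177 to 217 mm from the axis), 12 mm thick; when shut its centre is at truck (0, -100, 33) mm. Pinched across its 20 mm width it turns between the fingers as it rises.
- pack: The flat battery: black hard-case pack with orange end and band and white label, 47 mm (x) by 139 mm (y) by 25 mm (z), 0.24 to 0.4 kg. Origin: underside centre; z out of the label side. In the truck its axes lie along the truck's, underside on the bay floor, 11 mm of it above the bay walls, 1 to 3 mm play around, so it comes out only along the truck's z.
- pack_sockets (a point): Centre of the orange end face of the pack with its two brass sockets, at pack (0, -69.5, 12.5) mm.
- cradle_free: The empty one of two alike fixed charging cradles (places vary): aluminium plate 95 mm (x) by 190 mm (y), 8 mm thick, z up. Origin: underside centre. The pack lies on the plate between guides 12 mm high: side guides with inner faces at x = 27.5 mm either way, at y from 43 to 73 mm either way (open between, for fingers); end stop face at y = +80 mm; terminal face at y = -76 mm.
- cradle_free_terminals: Terminal block of the empty cradle, black, 62 mm wide, 34 mm high, with two brass contacts. Origin: bottom middle of its contact face, at cradle (0, -76, 8) mm; the face looks along the cradle's +y. Home means the pack's socket end bears on this face: then the pack's origin is at cradle y = -6.5 mm.
- spare: Another pack of the same size with blue end and band, lying in the other cradle. Leave alone.
- wheel_a: Black truck wheel lying flat on the bench, 130 mm across, 76 mm high. Origin: underside centre. Leave alone.
- wheel_b: Another such wheel. Leave alone.
- wheel_c: Another such wheel. Leave alone.
- driver: Screwdriver with red handle, 190 mm long, lying on the bench. Leave alone.
- oil: White bottle with yellow label and red cap, 44 mm across, 115 mm tall, standing. Origin: underside centre. Leave alone.
- shock: Loose coil-over shock absorber with yellow spring and blue caps, 100 mm long, lying on the bench. Leave alone.
Not all that is in view belongs to the job. What is shaped like the pack but turquoise is not meant.

How it is judged:
On the way, in this order (a step that is already met when the one before it is completed fails the run):
1. the hold-down stands open by itself, untouched, with the pack still lying in its bay (value of joint holddown above 1.5 rad and contact force between the fingers and holddown below 0.1 N and z of pack in the frame of truck below 0.008 m), for 0.3 s.
2. the pack is drawn clear out of the bay (value of joint holddown above 1.5 rad and z of pack in the frame of truck above 0.03 m), for 0.1 s.
3. the pack, down on the cradle's plate, is slid home and bears on the terminals (contact force between pack and cradle_free_terminals above 1 N and z of pack in the frame of cradle_free below 0.0125 m).
At the end, for the whole second after the job is handed in: hold-down open beyond 1.5 rad; pack released, at rest, flat and label up (3 degrees) on the empty cradle's plate (3 mm), centred within 6 mm, in line within 4.5 degrees, its socket end within 2.5 mm of the terminal face (value of joint holddown above 1.5 rad and z of pack in the frame of cradle_free between 0.006 and 0.011 m and x of pack in the frame of cradle_free between -0.006 and 0.006 m and y of pack_sockets in the frame of cradle_free_terminals between -0.002 and 0.0025 m and angle between the y axis of pack and the y axis of cradle_free, either way round below 0.08 rad and angle between pack's own z axis and vertical below 0.05 rad and linear speed of pack below 0.01 m/s and contact force between the fingers and pack below 0.1 N); the robot touches nothing.
It fails at once if the hold-down snaps back: swings shut faster than 3 rad/s while still above 0.3 rad (velocity of joint holddown below -3 rad/s and value of joint holddown above 0.3 rad).
It fails at once if the pack is dropped or thrown: faster than 0.35 m/s with no finger on it (contact force between the fingers and pack below 0.1 N and linear speed of pack above 0.35 m/s).
It fails at once if the pack is rammed against the terminals with more than 40 N (contact force between pack and cradle_free_terminals above 40 N).
It fails at once if a bystander (spare pack, wheel, screwdriver, bottle, shock) is moved more than 15 mm (distance of any of spare, wheel_a, wheel_b, wheel_c, driver, oil, shock from where it was at the start of the episode above 0.015 m).
It also fails if it takes over 58 s, if anything falls off the work surface, if the arm or the gripper's body presses on something with over 40 N, if the wrist force passes 120 N, or if a joint passes its speed limit or range.

## Working session

There is one attempt and no reset: what is moved stays moved. The work goes in short steps, Python scripts to look and compute and a tool call to move; the robot and the scene stay as the last step left them, time stands still between calls to the robot, and variables do not carry over. Pictures are saved under pics/ and viewed, at most 10 in all, crops included, and the job is handed in when it is done.

Besides the shell and the picture viewer there is one more tool, called after ">>>" as a command line: name --argument value ..., lists and objects as JSON in quotes. step_arm: Moves the arm, as the interface text tells. Its arguments: {"type":"object","properties":{"deltas":{"type":"array"},"squeeze":{"type":"number"}},"required":["deltas"]}

```bash
mkdir -p pics && python3 - <<'E'
from bench import readout, cams, r
import cv2,numpy as np
s=readout.read_state();print(s)
for n in ("scene","top"):
    c=cams.camera(n);cv2.imwrite(f"pics/{n}0.png",cv2.resize(c["img"][:,:,::-1],(800,600)))
    cv2.imwrite(f"pics/raw_{n}0.png",c["img"][:,:,::-1])
    print(n,{k:np.round(v,4).tolist() for k,v in c.items() if k!="img"})
c=cams.camera("wrist");print({k:np.round(v,4).tolist() for k,v in c.items() if k!="img"})
E
```

```text
{'time': 0.0, 'joint_positions': array([-1.18057524,  0.33285588, -0.06467274,  1.46095075,  0.02160365,
        1.34989469, -0.08848412]), 'joint_vel': array([ 1.18334930e-03, -6.10843180e-04,  1.46507579e-04, -1.49140745e-03,
        8.45289682e-05,  7.26225672e-04, -1.08048705e-03]), 'joint_torque': array([ 6.84019069e-04, -6.23260331e+01,  2.49568652e-02, -3.89893270e+01,
       -6.14272454e-02,  4.00762120e-02,  1.81705718e-04]), 'ee_pos': array([0.25062324, 0.57215806, 0.24375933]), 'eef_rot': array([ 2.04941995e-01,  9.78773865e-01, -6.98634256e-04, -1.06097034e-04]), 'ft_force': array([0.9548583 , 0.01307861, 0.80496393]), 'torque': array([ 0.00867139,  0.00689678, -0.0095082 ]), 'grip_force': 0.0, 'width': 0.08680285449026756}
scene {'fx': 434.6304, 'fy': 434.6304, 'cx': 256.5256, 'cy': 187.4598, 'origin': [1.2293, -0.905, 0.8607], 'rotation': [0.4464, 0.1408, 0.2747, 0.8399]}
top {'fx': 348.1429, 'fy': 348.1429, 'cx': 258.151, 'cy': 195.9496, 'origin': [0.4541, -0.0061, 1.1511], 'rotation': [0.0468, -0.0348, -0.6997, 0.7121]}
{'fx': 297.3186, 'fy': 297.3186, 'cx': 254.8756, 'cy': 192.6192, 'T_tool_cam': [[0.0001, 0.9566, 0.2915, 0.0809], [1.0, -0.0, -0.0003, -0.0001], [-0.0002, 0.2915, -0.9566, -0.1405], [0.0, 0.0, 0.0, 1.0]]}
```

View pics/top0.png

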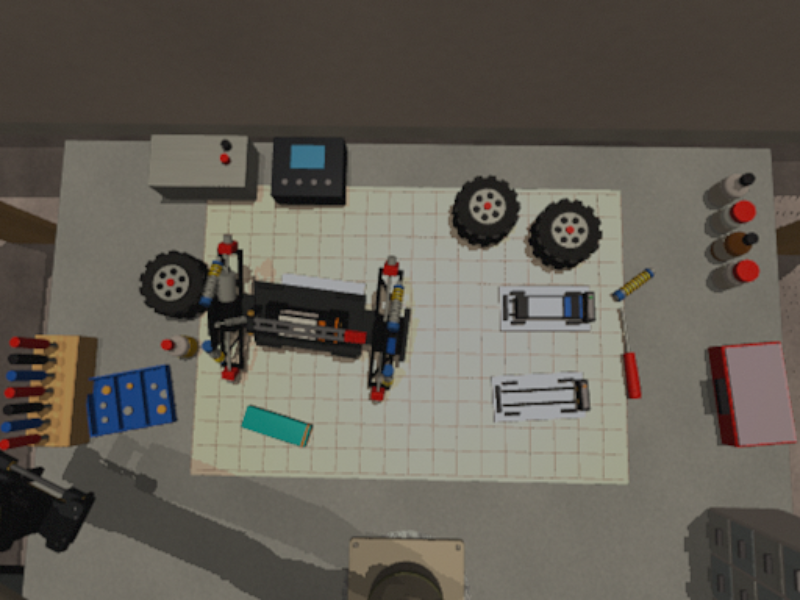

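View pics/scene0.png

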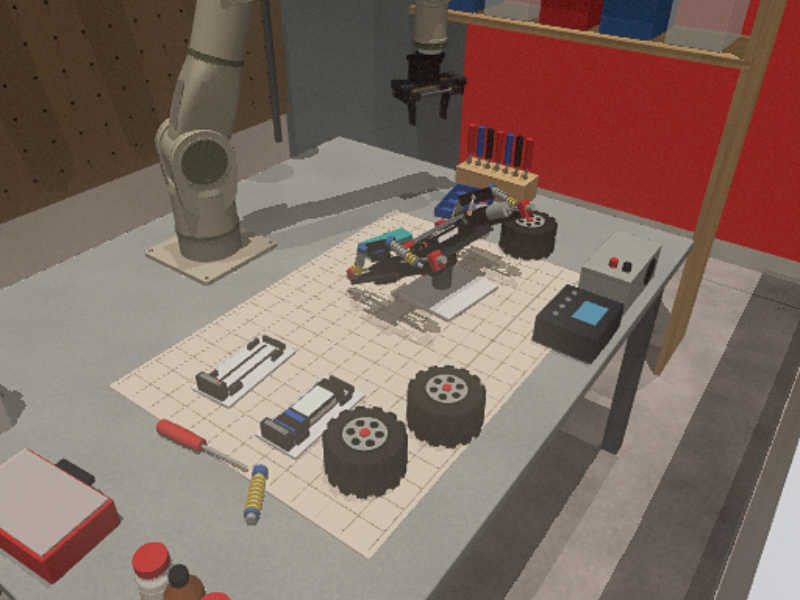

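The top view shows the truck's red tab at about raw (227,216), with the hinge on the left (world +y). The empty cradle is at about raw (346,254), its terminal block on the right (world -y). The scene view agrees: the empty cradle is the near-left one.

```bash
cat > h.py <<'E'
import cv2,numpy as np
from scipy.spatial.transform import Rotation as R
def ray(c,px,T=None):
    "px Nx2 -> origin, unit dirs (world); wrist: T=(pos,quat)"
    px=np.atleast_2d(np.asarray(px,float))
    u=(px[:,0]-c["cx"])/c["fx"];v=(px[:,1]-c["cy"])/c["fy"]
    if T is None:
        d=np.c_[u,-v,-np.ones(len(u))];Rm=R.from_quat(c["rotation"]) if np.size(c["rotation"])==4 else R.from_matrix(c["rotation"]);o=np.array(c["origin"])
    else:
        th=np.hypot(u,v);k=np.sinc(th/np.pi)/1.0
        k=np.where(th>1e-9,np.sin(th)/np.maximum(th,1e-9),1)
        d=np.c_[u*k,-v*k,-np.cos(th)]
        M=np.array(c["T_tool_cam"]);Rt=R.from_quat(T[1]);Rm=Rt*R.from_matrix(M[:3,:3]);o=np.array(T[0])+Rt.apply(M[:3,3])
    d=Rm.apply(d);return o,d/np.linalg.norm(d,axis=1)[:,None]
def plane(o,d,z): return o+d*((z-o[2])/d[:,2])[:,None]
def tri(o1,d1,o2,d2):
    A=np.stack([d1,-d2],1);t=np.linalg.lstsq(A,o2-o1,rcond=None)[0]
    a=o1+t[0]*d1;b=o2+t[1]*d2;return (a+b)/2,np.linalg.norm(a-b)
def comps(m,amin=15):
    n,l,s,ce=cv2.connectedComponentsWithStats(m.astype(np.uint8))
    return [(i,s[i],ce[i]) for i in range(1,n) if s[i,4]>=amin],l
E
python3 - <<'E'
from h import *
from bench import cams
for n in ("top","scene"):
    c=cams.camera(n);h=cv2.cvtColor(c["img"],cv2.COLOR_RGB2HSV)
    red=((h[...,0]<8)|(h[...,0]>172))&(h[...,1]>150)&(h[...,2]>70)
    if n=="scene": red[:140]=0
    for i,s,ce in comps(red)[0]:
        print(n,"red",s.tolist(),ce.round(1),plane(*ray(c,ce),0.1436).round(3))
    pl=(h[...,1]<28)&(h[...,2]>140)
    for i,s,ce in comps(pl,100)[0]: print(n,"pl",s.tolist(),ce.round(1),plane(*ray(c,ce),0.008).round(3))
c=cams.camera("top");print(c["img"][240:262:7,320:376:8].tolist())
E
```

```text
top red [141, 99, 6, 5, 25] [143.2 100.9] [[0.854 0.365 0.144]]
top red [469, 128, 15, 14, 156] [475.8 134.8] [[ 0.763 -0.625  0.144]]
top red [362, 145, 5, 5, 17] [364.2 146.8] [[ 0.722 -0.298  0.144]]
top red [139, 155, 13, 8, 68] [144.3 158.5] [[0.677 0.352 0.144]]
top red [471, 166, 15, 14, 162] [477.9 172.7] [[ 0.649 -0.625  0.144]]
top red [245, 168, 10, 9, 63] [249.7 172.2] [[0.641 0.038 0.144]]
top red [107, 179, 4, 4, 16] [108.5 180.5] [[0.609 0.454 0.144]]
top red [220, 211, 15, 9, 113] [226.7 215.1] [[0.513 0.102 0.144]]
top red [6, 215, 7, 7, 38] [  9.1 218.4] [[0.492 0.74  0.144]]
top red [103, 217, 7, 7, 39] [106.2 220.2] [[0.493 0.453 0.144]]
top red [461, 219, 38, 67, 197] [469.2 246.1] [[ 0.437 -0.59   0.144]]
top red [399, 226, 11, 29, 211] [404.2 240.4] [[ 0.45  -0.407  0.144]]
top red [142, 235, 10, 8, 57] [146.4 238.7] [[0.441 0.333 0.144]]
top red [237, 247, 9, 9, 58] [241.  251.7] [[0.409 0.058 0.144]]
top red [3, 248, 7, 7, 43] [  5.9 250.9] [[0.399 0.739 0.144]]
top red [0, 281, 6, 7, 40] [  2.5 284. ] [[0.305 0.74  0.144]]
top pl [250, 124, 14, 12, 128] [256
[... 3159 characters left out ...]
  0.008]]
scene pl [163, 249, 70, 44, 369] [203.8 271.9] [[ 0.623 -0.3    0.008]]
scene pl [219, 267, 29, 21, 272] [233.1 277.2] [[ 0.699 -0.268  0.008]]
scene pl [478, 281, 34, 103, 1764] [500.2 348.8] [[ 1.325 -0.082  0.008]]
[[[160, 162, 159], [144, 145, 143], [159, 161, 161], [162, 164, 167], [161, 162, 165], [162, 164, 165], [161, 164, 165]], [[144, 145, 147], [165, 166, 169], [163, 165, 167], [165, 166, 169], [146, 147, 149], [121, 122, 123], [54, 49, 42]], [[112, 113, 114], [160, 162, 164], [160, 162, 164], [160, 162, 164], [161, 163, 164], [162, 163, 166], [97, 91, 86]], [[70, 69, 70], [165, 167, 169], [162, 163, 165], [161, 161, 164], [160, 161, 164], [127, 129, 128], [74, 69, 65]]]
```

```bash
cat >> h.py <<'E'
def truck(o,yaw):
    Rt=R.from_euler('ZY',[yaw,-np.pi/6]);return np.array(o),Rt
def toolrot(Rf): # tool x=+y, y=+x, z=-z of frame
    return Rf*R.from_matrix(np.array([[0,1,0],[1,0,0],[0,0,-1.]]))
def delta(s,p,Rg):
    Rc=R.from_quat(s["eef_rot"]);rv=(Rc.inv()*Rg).as_rotvec();d=Rc.inv().apply(np.array(p)-s["ee_pos"])
    return np.r_[rv.round(4),d.round(4)].tolist()
E
python3 - <<'E'
from h import *
from bench import readout
s=readout.read_state();o,Rt=truck([.541,.2,.115],-.112)
p=o+Rt.apply([0,-.06,.19]);print(p,Rt.as_matrix().round(3).tolist())
print(delta(s,p,toolrot(Rt)), delta(s,s["ee_pos"]+[0,0,.1],toolrot(Rt)),delta(s,p+[-.05,.05,.06],toolrot(Rt)))
E
```

```text
[0.43988926 0.1509937  0.27954483] [[0.861, 0.112, -0.497], [-0.097, 0.994, 0.056], [0.5, 0.0, 0.866]]
[-0.451, -0.3318, 1.2393, -0.3424, -0.3101, -0.0351] [-0.451, -0.3318, 1.2393, 0.0, -0.0, -0.1] [-0.451, -0.3318, 1.2393, -0.2765, -0.2844, -0.0951]
```

>>> step_arm --deltas '[[[0,0,0,0,0,-0.06,100],[-0.1,-0.07,0.28,0,0,-0.1,100],[-0.45,-0.33,1.24,-0.27,-0.28,-0.1,100],[-0.45,-0.33,1.24,-0.27,-0.28,-0.1,100],[-0.45,-0.33,1.24,-0.27,-0.28,-0.1,100],[-0.45,-0.33,1.24,-0.27,-0.28,-0.1,100],[-0.45,-0.33,1.24,-0.27,-0.28,-0.1,100],[-0.45,-0.33,1.24,-0.342,-0.31,-0.035,100],[-0.45,-0.33,1.24,-0.342,-0.31,-0.035,100],[-0.45,-0.33,1.24,-0.342,-0.31,-0.035,100],[-0.45,-0.33,1.24,-0.342,-0.31,-0.035,100],[-0.45,-0.33,1.24,-0.342,-0.31,-0.035,100]]]'

```text
time: 1.8
ee_pos: [0.4395, 0.1521, 0.2801]
eef_rot: [0.72, 0.644, 0.173, 0.192]
ft_force: [-0.1, 0.2, -0.2]
width: 0.0871
grip_force: 0.0
```

```bash
python3 - <<'E'
from h import *
from bench import readout,cams
s=readout.read_state();T=(s["ee_pos"],s["eef_rot"]);c=cams.camera("wrist")
o,Rt=truck([.541,.2,.115],-.112);print(s["time"],delta(s,o+Rt.apply([0,-.06,.19]),toolrot(Rt)),s["joint_positions"].round(2))
cv2.imwrite("pics/w1.png",cv2.resize(c["img"][:,:,::-1],(800,600)))
np.savez("w1.npz",img=c["img"],p=T[0],q=T[1])
h=cv2.cvtColor(c["img"],cv2.COLOR_RGB2HSV)
red=((h[...,0]<8)|(h[...,0]>172))&(h[...,1]>150)&(h[...,2]>60)
cs,l=comps(red,60)
for i,st,ce in cs: print(st.tolist(),ce.round(1),plane(*ray(c,ce,T),.1436).round(4))
E
```

```text
1.8 [-0.0013, -0.0019, -0.0008, -0.001, 0.0002, 0.0007] [-0.94 -0.38  0.19  2.17  0.53  1.05 -1.06]
[129, 0, 21, 14, 221] [138.5   5.7] [[0.4235 0.3277 0.1436]]
[363, 0, 20, 18, 268] [373.1   7.7] [[0.7297 0.3486 0.1436]]
[393, 5, 13, 9, 84] [399.2   9. ] [[0.8    0.3597 0.1436]]
[245, 202, 21, 39, 735] [255.1 221.9] [[0.5126 0.1003 0.1436]]
[142, 235, 18, 19, 175] [149.3 243.1] [[0.3981 0.114  0.1436]]
[354, 236, 15, 18, 118] [362.2 244.7] [[ 0.6939 -0.0009  0.1436]]
```

View pics/w1.png

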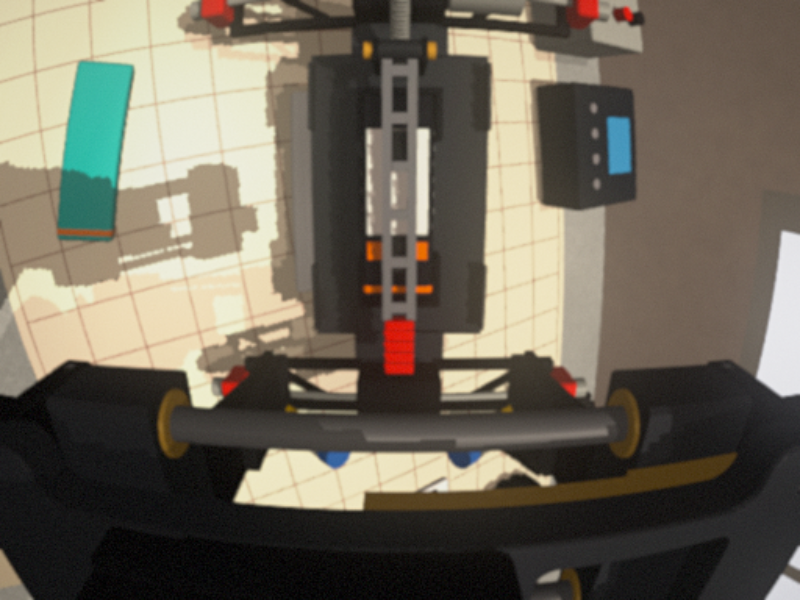

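The wrist view shows the tab at raw (255,222) and the hinge at raw (256,31), both on the tool's centre line, so the heading is right. I'll refine the tab position next.

```bash
python3 - <<'E'
from h import *
from bench import readout,cams
s=readout.read_state();c=cams.camera("wrist");T=(s["ee_pos"],s["eef_rot"])
o,Rt=truck([.541,.2,.115],-.112)
def inz(px,z):
    a,d=ray(c,px,T);a=Rt.inv().apply(a-o);d=Rt.inv().apply(d);return plane(a,d,z).round(4).tolist()
print("tab far/near/centre",inz([[255,201.8],[255,240.5],[245.0,222],[265.5,222],[255.1,221.9]],.039))
print("hinge pins",inz([[235,31],[276.5,31]],.033))
m=c["img"][:,:,:].astype(int);h=cv2.cvtColor(c["img"],cv2.COLOR_RGB2HSV)
org=(h[...,0]>8)&(h[...,0]<20)&(h[...,1]>190)&(h[...,2]>150)
cs,l=comps(org[100:200],30)
for i,st,ce in cs:
    x,y,w,hh,_=st;print(st.tolist(),inz([[x,y+100],[x+w,y+hh+100]],.025))
print(delta(s,o+Rt.apply([0,-.1,.036]),toolrot(Rt)))
E
```

```text
tab far/near/centre [[-0.0006, -0.077, 0.039], [-0.0006, -0.1216, 0.039], [-0.0112, -0.0997, 0.039], [0.0106, -0.0997, 0.039], [-0.0005, -0.0996, 0.039]]
hinge pins [[-0.0203, 0.0981, 0.033], [0.0207, 0.0981, 0.033]]
[38, 48, 32, 2, 37] [[-0.275, -0.0124, 0.025], [-0.2214, -0.0181, 0.025]]
[235, 55, 4, 12, 42] [[-0.0215, -0.0302, 0.025], [-0.0174, -0.043, 0.025]]
[267, 55, 7, 12, 82] [[0.012, -0.0302, 0.025], [0.0195, -0.043, 0.025]]
[267, 83, 10, 5, 48] [[0.0123, -0.0605, 0.025], [0.0231, -0.0661, 0.025]]
[-0.001, -0.0023, -0.0001, -0.0417, 0.0004, 0.1548]
```

>>> step_arm --deltas '[[[0,0,0,-0.042,0,0.04,50],[0,0,0,-0.042,0,0.08,50],[0,0,0,-0.042,0,0.12,50],[0,0,0,-0.042,0,0.14,50],[0,0,0,-0.042,0,0.155,50],[0,0,0,-0.042,0,0.155,50],[0,0,0,-0.042,0,0.155,0],[0,0,0,-0.042,0,0.155,0],[0,0,0,-0.042,0,0.155,0],[0,0,0,-0.042,0,0.155,0]]]' --squeeze 50

```text
time: 3.15
ee_pos: [0.5119, 0.1014, 0.1456]
eef_rot: [0.72, 0.644, 0.173, 0.192]
ft_force: [-2.2, 0.1, 4.3]
width: 0.0194
grip_force: 50.0
```

>>> step_arm --deltas '[[[0,0,0,0.001,0,-0.02,0],[0,0,0,0.004,0,-0.039,0],[0,0,0,0.009,0,-0.0585,0],[0,0,0,0.0156,0,-0.077,0],[0,0,0,0.024,0,-0.095,0],[0,0,0,0.0346,0,-0.112,0],[0,0,0,0.0466,0,-0.1276,0],[0,0,0,0.06,0,-0.142,0],[0,0,0,0.075,0,-0.155,0],[0,0,0,0.091,0,-0.1666,0],[0,0,0,0.108,0,-0.1765,0],[0,0,0,0.126,0,-0.1845,0],[0,0,0,0.145,0,-0.191,0],[0,0,0,0.164,0,-0.195,0],[0,0,0,0.184,0,-0.1975,0],[0,0,0,0.204,0,-0.198,0],[0,0,0,0.204,0,-0.198,0]]]'

```text
time: 5.28
ee_pos: [0.4365, 0.3167, 0.3182]
eef_rot: [0.72, 0.644, 0.174, 0.192]
ft_force: [-2.1, 3.2, 6.2]
width: 0.0194
grip_force: 50.2
```

```bash
python3 - <<'E'
from h import *
from bench import readout,cams
s=readout.read_state();o,Rt=truck([.541,.2,.115],-.112)
print(Rt.inv().apply(s["ee_pos"]-o).round(4),s["ft_force"],s["joint_positions"].round(2))
a=cams.camera("wrist")["img"];b=cams.camera("top");b=b["img"][120:280,80:300]
cv2.imwrite("pics/w2.png",np.hstack([cv2.resize(a,(400,300)),cv2.resize(b,(400,300))])[:,:,::-1])
E
```

```text
[0.0004 0.1043 0.2344] [-2.09875788  3.17079796  6.24921605] [-1.06 -0.12  0.06  1.89  0.52  1.16 -1.27]
```

View pics/w2.png

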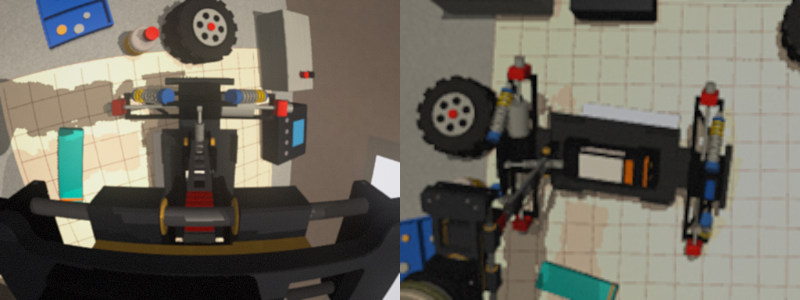

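The hold-down stands at about 1.6 rad in the fingers, and the pack with its label is still in the bay. I'll release the tab and back off.

>>> step_arm --deltas '[[[0,0,0,0,0,0,60],[0,0,0,0,0,0,60],[0,0,0,0,0,0,60],[0,0,0,-0.01,0,-0.02,60],[0,0,0,-0.03,0,-0.05,60],[0,0,0,-0.06,0,-0.05,100],[0,0,0,-0.105,0,-0.05,100],[0,0,0,-0.105,0,-0.05,100],[0,0,0,-0.105,0,0,100]]]'

```text
time: 6.5
ee_pos: [0.4254, 0.2122, 0.3196]
eef_rot: [0.72, 0.643, 0.176, 0.191]
ft_force: [0.7, 1.0, -1.6]
width: 0.0829
grip_force: 0.0
```

```bash
python3 - <<'E'
from h import *
from bench import readout,cams
s=readout.read_state();o,Rt=truck([.541,.2,.115],-.112)
print(Rt.inv().apply(s["ee_pos"]-o).round(4),s["ft_force"],delta(s,o+Rt.apply([0,0,.016]),toolrot(Rt)))
a=cams.camera("wrist")["img"];b=cams.camera("top");b=b["img"][120:280,80:300]
cv2.imwrite("pics/w3.png",np.hstack([cv2.resize(a,(400,300)),cv2.resize(b,(400,300))])[:,:,::-1])
E
```

```text
[ 0.0016 -0.0008  0.2353] [ 0.70363271  1.01767279 -1.55073595] [0.0022, -0.0074, -0.0021, -0.0009, -0.0021, 0.2193]
```

View pics/w3.png

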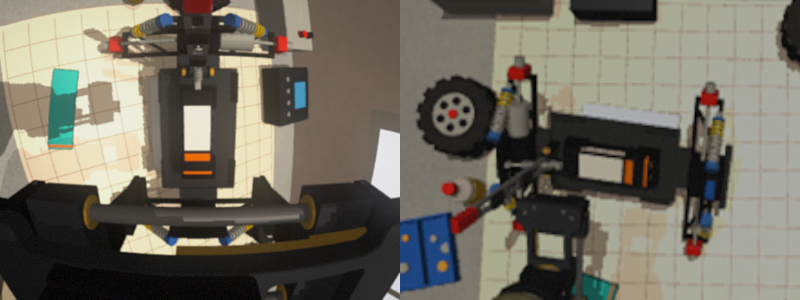

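The hold-down is open at its stop, and the pack lies at the tool's centre column. I'll descend on it.

>>> step_arm --deltas '[[[0.002,-0.0075,-0.002,-0.001,-0.002,0.05,100],[0.002,-0.0075,-0.002,-0.001,-0.002,0.1,100],[0.002,-0.0075,-0.002,-0.001,-0.002,0.14,100],[0.002,-0.0075,-0.002,-0.001,-0.002,0.17,100],[0.002,-0.0075,-0.002,-0.001,-0.002,0.195,100],[0.002,-0.0075,-0.002,-0.001,-0.002,0.21,100],[0.002,-0.0075,-0.002,-0.001,-0.002,0.219,100],[0.002,-0.0075,-0.002,-0.001,-0.002,0.219,100],[0.002,-0.0075,-0.002,-0.001,-0.002,0.219,0],[0.002,-0.0075,-0.002,-0.001,-0.002,0.219,0],[0.002,-0.0075,-0.002,-0.001,-0.002,0.219,0],[0.002,-0.0075,-0.002,-0.001,-0.002,0.219,0]]]' --squeeze 40

```text
time: 8.1
ee_pos: [0.5314, 0.1976, 0.1262]
eef_rot: [0.721, 0.644, 0.169, 0.194]
ft_force: [0.8, 0.3, 0.5]
width: 0.0553
grip_force: 0.0
```

```bash
python3 - <<'E'
from h import *
from bench import readout
s=readout.read_state();o,Rt=truck([.541,.2,.115],-.112)
print(s["time"],s["width"],s["grip_force"],s["ft_force"],Rt.inv().apply(s["ee_pos"]-o).round(4),delta(s,s["ee_pos"],toolrot(Rt)))
E
```

```text
8.1 0.05528905682832744 0.0 [0.76674872 0.29665945 0.51969972] [-0.0024 -0.0034  0.0144] [-0.0035, 0.0062, 0.0009, 0.0, 0.0, 0.0]
```

>>> step_arm --deltas '[[[0,0,0,0.002,0.002,0,0],[0,0,0,0.002,0.002,0,0],[0,0,0,0.002,0.002,0,0]]]' --squeeze 40

```text
time: 8.48
ee_pos: [0.5337, 0.1977, 0.1274]
eef_rot: [0.722, 0.643, 0.168, 0.195]
ft_force: [-3.9, -6.7, 8.4]
width: 0.0475
grip_force: 40.0
```

>>> step_arm --deltas '[[[0,0,0,0.001,0.001,-0.008,0],[0,0,0,0.001,0.001,-0.016,0],[0,0,0,0.001,0.001,-0.026,0],[0,0,0,0.001,0.001,-0.04,0],[0,0,0,0.001,0.001,-0.06,0],[0,0,0,0.001,0.001,-0.09,0],[0,0,0,0.001,0.001,-0.12,0],[0,0,0,0.001,0.001,-0.14,0],[0,0,0,0.001,0.001,-0.14,0]]]'

```text
time: 9.6
ee_pos: [0.4652, 0.2103, 0.2508]
eef_rot: [0.72, 0.644, 0.171, 0.193]
ft_force: [0.2, 0.7, -3.3]
width: 0.0466
grip_force: 40.0
```

```bash
python3 - <<'E'
from h import *
from bench import readout,cams
s=readout.read_state();T=(s["ee_pos"],s["eef_rot"]);o,Rt=truck([.541,.2,.115],-.112)
print(s["time"],s["width"],s["grip_force"],s["ft_force"],Rt.inv().apply(s["ee_pos"]-o).round(4))
c=cams.camera("top");g=c["img"]
sx=slice(290,400);sy=slice(225,285)
a=cams.camera("wrist")["img"]
cv2.imwrite("pics/w4.png",np.hstack([cv2.resize(a,(400,300)),cv2.resize(g[225:285,305:385],(400,300),interpolation=cv2.INTER_CUBIC)])[:,:,::-1])
# outline of the empty cradle: blueish-neutral (plate) vs warm mat
i=g.astype(int);m=((i[...,0]-i[...,2])<4)&(i.min(2)>90)
m=m.astype(np.uint8)[225:285,305:385]
m=cv2.morphologyEx(m,cv2.MORPH_OPEN,np.ones((2,2)))
for k,st,ce in comps(m,30)[0]: print(st.tolist(),ce+[305,225])
E
```

```text
9.6 0.04664243259888765 39.99990454874933 [ 0.19938143  0.70564801 -3.30537162] [0.0016 0.0018 0.1559]
[10, 14, 59, 12, 485] [343.25979381 244.45154639]
[16, 25, 47, 10, 357] [343.91036415 254.55742297]
[13, 34, 58, 12, 461] [345.13449024 264.54013015]
```

View pics/w4.png

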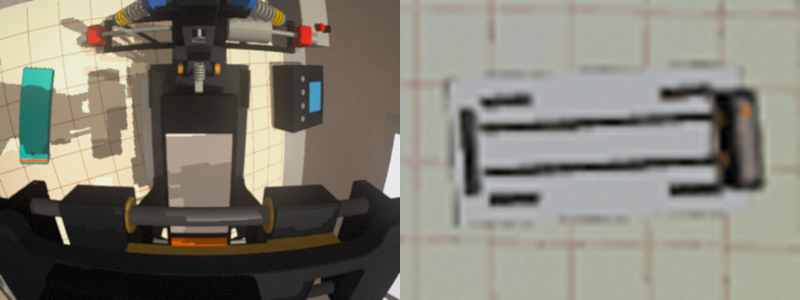

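The pack is held with its orange end toward -y. In the top crop the plate corners are at raw (314.4,241.4), (316.4,269.4) and (373.4,238.2). The grooves run (321,250.6)-(368,248.2) and (322,259.4)-(368,257).

```bash
python3 - <<'E'
from h import *
from bench import readout,cams
s=readout.read_state();c=cams.camera("top")
P=plane(*ray(c,[[314.4,241.4],[316.4,269.4],[373.4,238.2],[321,250.6],[368,248.2],[322,259.4],[368,257]]),.008)
print(P.round(4).tolist())
mid=(P[0]+P[1])/2;d=P[0]-P[2];yaw=np.arctan2(-d[0],d[1]);print("yaw",yaw,[np.arctan2(-(P[a]-P[b])[0],(P[a]-P[b])[1]) for a,b in((3,4),(5,6))],np.linalg.norm(P[0]-P[1]),np.linalg.norm(d))
ey=np.array([-np.sin(yaw),np.cos(yaw),0]);o=mid-.095*ey;print("cradle",o,yaw)
Rc=R.from_euler('z',yaw);np.save("cr.npy",[o[0],o[1],yaw])
p=o+Rc.apply([0,-.15,.25]);print(p)
print(delta(s,p,toolrot(Rc)),delta(s,s["ee_pos"]+[-.03,-.0,.1],toolrot(Rc)),delta(s,[.43,0,.36],toolrot(Rc)))
E
```

```text
[[0.441, -0.1708, 0.008], [0.3517, -0.1772, 0.008], [0.4548, -0.3616, 0.008], [0.4118, -0.1921, 0.008], [0.4224, -0.3436, 0.008], [0.3838, -0.1953, 0.008], [0.3943, -0.3431, 0.008]]
yaw 0.07258300422147707 [np.float64(0.06971352521271325), np.float64(0.07105512134499886)] 0.08948780822491624 0.19133032020040389
cradle [ 0.40322146 -0.26876369  0.008     ] 0.07258300422147707
[ 0.41409936 -0.41836874  0.258     ]
[0.5178, 0.054, -0.1806, -0.6293, 0.0205, 0.0052] [0.5178, 0.054, -0.1806, -0.004, 0.0238, -0.1016] [0.5178, 0.054, -0.1806, -0.2124, 0.0449, -0.1011]
```

>>> step_arm --deltas '[[[0,0,0,0,0.01,-0.04,0],[0.05,0.005,-0.02,0,0.02,-0.08,0],[0.15,0.015,-0.05,-0.02,0.024,-0.1,0],[0.25,0.025,-0.09,-0.06,0.03,-0.1,0],[0.35,0.035,-0.12,-0.1,0.035,-0.1,0],[0.45,0.045,-0.16,-0.15,0.04,-0.1,0],[0.52,0.054,-0.18,-0.2,0.045,-0.1,0],[0.52,0.054,-0.18,-0.25,0.04,-0.09,0],[0.52,0.054,-0.18,-0.3,0.035,-0.08,0],[0.52,0.054,-0.18,-0.35,0.035,-0.06,0],[0.52,0.054,-0.18,-0.4,0.03,-0.05,0],[0.52,0.054,-0.18,-0.45,0.03,-0.03,0],[0.52,0.054,-0.18,-0.5,0.025,-0.02,0],[0.52,0.054,-0.18,-0.55,0.02,0,0],[0.52,0.054,-0.18,-0.59,0.02,0.005,0],[0.52,0.054,-0.18,-0.62,0.02,0.005,0],[0.52,0.054,-0.18,-0.63,0.02,0.005,0],[0.52,0.054,-0.18,-0.63,0.02,0.005,0],[0.52,0.054,-0.18,-0.63,0.02,0.005,0]]]'

```text
time: 12.12
ee_pos: [0.4137, -0.4184, 0.2581]
eef_rot: [0.681, 0.732, -0.001, -0.001]
ft_force: [0.1, 0.4, -2.5]
width: 0.0468
grip_force: 40.0
```

```bash
python3 - <<'E'
from h import *
from bench import readout,cams
s=readout.read_state();T=(s["ee_pos"],s["eef_rot"]);c=cams.camera("wrist")
x,y,yaw=np.load("cr.npy");Rc=R.from_euler('z',yaw)
print(s["time"],s["width"],delta(s,np.array([x,y,0])+Rc.apply([0,-.15,.25]),toolrot(Rc)))
np.savez("w5.npz",img=c["img"],p=T[0],q=T[1])
cv2.imwrite("pics/w5.png",cv2.resize(c["img"],(800,600),interpolation=cv2.INTER_CUBIC)[:,:,::-1])
E
```

```text
12.125 0.04683170683786021 [-0.0028, -0.0001, -0.0001, -0.0, 0.0004, 0.0081]
```

View pics/w5.png

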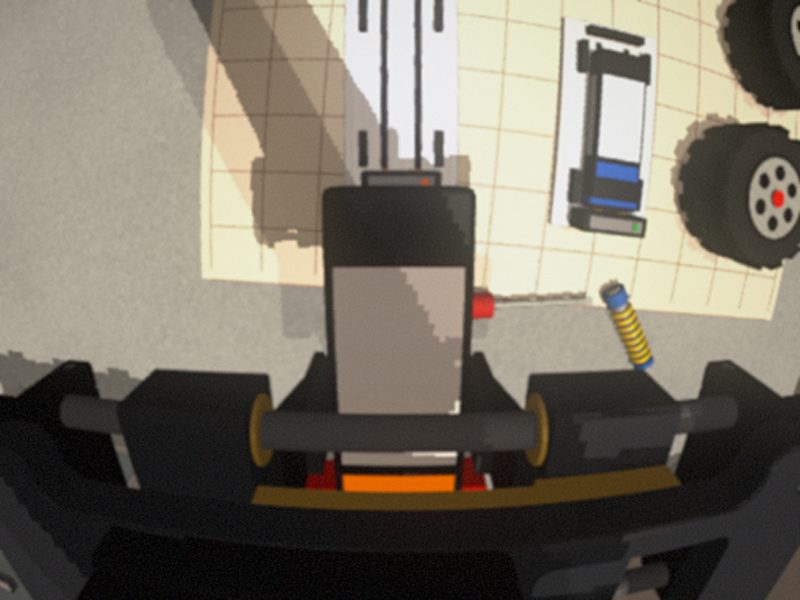

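Wrist view: the grooves are at display columns 385 and 418, above the terminal block at rows 172-187. The held pack is centred at column 399.5 and straight.

```bash
python3 - <<'E'
from h import *
from bench import readout,cams
z=np.load("w5.npz");g=z["img"];T=(z["p"],z["q"]);c=cams.camera("wrist")
gray=g.astype(float).mean(2)
x,y,yaw=np.load("cr.npy");o=np.array([x,y,0]);Rc=R.from_euler('z',yaw)
def toC(px,h): return Rc.inv().apply(plane(*ray(c,px,T),h)-o)
def dark(row,a,b):
    v=np.maximum(gray[row,a:b].max()-30-gray[row,a:b],0);return (v*np.arange(a,b)).sum()/v.sum()
for a,b in((242,252),(262,273)):
    q=np.array([[dark(k,a,b),k] for k in range(8,100,4)]);C=toC(q,.008);f=np.polyfit(C[:,1],C[:,0],1)
    r_=C[:,0]-np.polyval(f,C[:,1]);print("groove x at y=0 %.4f slope %.4f rms %.4f"%(f[1],f[0],r_.std()),C[[0,-1]].round(3).tolist())
# guides/terminal: display picks
D=lambda p:(np.array(p,float)+.5)/1.5625-.5
print("guide inner (far, near) top .020",toC(D([[367,28],[434,28],[367.5,150],[434,150]]),.02).round(4).tolist())
print("terminal top corners",toC(D([[364,172],[441,172]]),.042).round(4).tolist())
# pack in tool: plane at pack top
s=readout.read_state();Rq=R.from_quat(T[1])
P=plane(*ray(c,D([[325,190],[474,190],[342,490],[457,490]]),T),T[0][2]-.003+.0125-.001)
print("pack in tool",Rq.inv().apply(P-T[0]).round(4).tolist())
E
```

```text
groove x at y=0 -0.0140 slope -0.0014 rms 0.0002 [[-0.014, 0.062, 0.008], [-0.014, -0.058, 0.008]]
groove x at y=0 0.0140 slope -0.0006 rms 0.0001 [[0.014, 0.062, 0.008], [0.014, -0.058, 0.008]]
guide inner (far, near) top .020 [[-0.027, 0.0449, 0.02], [0.0269, 0.045, 0.02], [-0.0265, -0.058, 0.02], [0.0268, -0.0579, 0.02]]
terminal top corners [[-0.0278, -0.0755, 0.042], [0.0307, -0.0754, 0.042]]
pack in tool [[0.0733, -0.0214, -0.0084], [0.0733, 0.0209, -0.0086], [-0.0317, -0.0211, -0.0084], [-0.0316, 0.0208, -0.0086]]
```

The cradle pose is confirmed. But the fingertips reach about 7.7 mm below the pack's underside and would hit the plate, so I need a higher grip. I'll rest the pack as a ramp, socket end on the end stop (z = 20 mm) and far end on the bench, then regrasp it higher.

```bash
cat >> h.py <<'E'
def cradle():
    x,y,yaw=np.load("cr.npy");return np.array([x,y,0]),R.from_euler('z',yaw)
E
python3 - <<'E'
from h import *
from bench import readout
s=readout.read_state();o,Rc=cradle()
Rp=Rc*R.from_euler('x',-.185)
p=o+Rc.apply([0,.129,.0128])+Rp.apply([0,-.0025,.0143]);print(p)
print(delta(s,p,toolrot(Rp)),delta(s,p+[0,0,.03],toolrot(Rp)))
E
```

```text
[ 0.39385392 -0.13993071  0.02731585]
[-0.0018, -0.1853, 0.0012, 0.2787, 0.0007, 0.2312] [-0.0018, -0.1853, 0.0012, 0.2787, 0.0006, 0.2012]
```

>>> step_arm --deltas '[[[0,-0.03,0,0.03,0,0,0],[0,-0.06,0,0.07,0,0,0],[0,-0.09,0,0.12,0,0,0],[0,-0.12,0,0.17,0,0.02,0],[0,-0.15,0,0.22,0,0.04,0],[0,-0.185,0,0.255,0.001,0.08,0],[0,-0.185,0,0.275,0.001,0.12,0],[0,-0.185,0,0.279,0.001,0.16,0],[0,-0.185,0,0.279,0.001,0.19,0],[0,-0.185,0,0.279,0.001,0.21,0],[0,-0.185,0,0.279,0.001,0.22,0],[0,-0.185,0,0.279,0.001,0.224,0],[0,-0.185,0,0.279,0.001,0.224,0]]]'

```text
time: 13.85
ee_pos: [0.3941, -0.1406, 0.0348]
eef_rot: [0.678, 0.729, -0.063, 0.067]
ft_force: [-0.5, -0.6, -1.8]
width: 0.0464
grip_force: 40.0
```

```bash
python3 - <<'E'
from h import *
from bench import readout,cams
s=readout.read_state();o,Rc=cradle()
Rp=Rc*R.from_euler('x',-.185)
p=o+Rc.apply([0,.129,.0128])+Rp.apply([0,-.0025,.0143])
print(s["time"],s["ft_force"],delta(s,p,toolrot(Rp)),Rc.inv().apply([0,0,-1]).round(3))
E
```

```text
13.85 [-0.49791365 -0.63411927 -1.8324117 ] [-0.0019, -0.0004, -0.0006, 0.0021, -0.0001, 0.0073] [ 0.  0. -1.]
```

>>> step_arm --deltas '[[[0,0,0,0.0005,0,0.002,0],[0,0,0,0.0008,0,0.004,0],[0,0,0,0.001,0,0.0055,0],[0,0,0,0.0013,0,0.007,0],[0,0,0,0.0013,0,0.007,0]]]'

```text
time: 14.48
ee_pos: [0.3945, -0.1416, 0.0293]
eef_rot: [0.679, 0.729, -0.064, 0.066]
ft_force: [-19.4, 4.2, 57.1]
width: 0.0468
grip_force: 40.0
```

>>> step_arm --deltas '[[[0,0,0,0,0,-0.0015,0],[0,0,0,0,0,-0.0025,0]]]'

```text
time: 14.72
ee_pos: [0.3942, -0.1402, 0.0301]
eef_rot: [0.679, 0.729, -0.063, 0.067]
ft_force: [-0.3, 0.1, -2.9]
width: 0.0472
grip_force: 40.0
```

```bash
python3 - <<'E'
from bench import readout,cams
import cv2,numpy as np
print(readout.read_state()["ft_force"])
a=cams.camera("wrist")["img"];b=cams.camera("scene")["img"][150:270,110:270]
cv2.imwrite("pics/w6.png",np.hstack([cv2.resize(a,(400,300)),cv2.resize(b,(400,300),interpolation=cv2.INTER_CUBIC)])[:,:,::-1])
E
```

```text
[-0.31015855  0.07124142 -2.85570797]
```

View pics/w6.png

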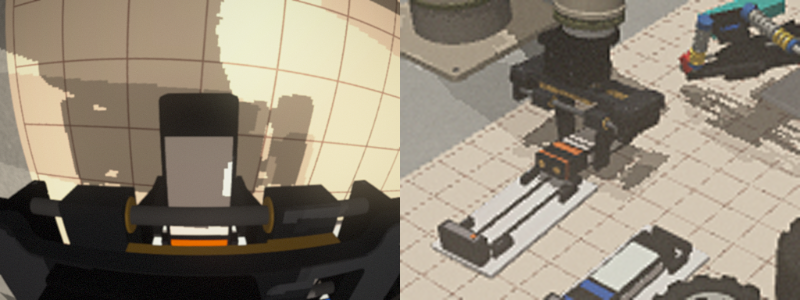

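The pack's socket end is over the end stop and nothing bears yet. I'll ease it down.

>>> step_arm --deltas '[[[0,0,0,0,0,0.0008,0],[0,0,0,0,0,0.0012,0],[0,0,0,0,0,0.0012,0]]]' --squeeze 20

```text
time: 15.2
ee_pos: [0.3941, -0.1402, 0.0293]
eef_rot: [0.678, 0.729, -0.064, 0.066]
ft_force: [-9.4, 5.5, 28.8]
width: 0.0472
grip_force: 20.0
```

>>> step_arm --deltas '[[[0,0,0,0,0,0,54],[0,0,0,0,0,0,55],[0,0,0,0,0,0,56],[0,0,0,0,0,0,60],[0,0,0,0,0,-0.003,66],[0,0,0,0,0,-0.006,70],[0,0,0,0,0,-0.0095,70],[0,0,0,0,0,-0.0095,70]]]' --squeeze 5

```text
time: 16.2
ee_pos: [0.3939, -0.1387, 0.0382]
eef_rot: [0.678, 0.729, -0.063, 0.067]
ft_force: [0.2, -0.2, -0.6]
width: 0.0608
grip_force: 0.0
```

```bash
python3 - <<'E'
from h import *
from bench import readout,cams
s=readout.read_state();o,Rc=cradle();print(s["ee_pos"],s["ft_force"],s["width"])
a=cams.camera("wrist");img=a["img"];b=cams.camera("scene")["img"][150:270,110:270]
cv2.imwrite("pics/w7.png",np.hstack([cv2.resize(img,(400,300)),cv2.resize(b,(400,300),interpolation=cv2.INTER_CUBIC)])[:,:,::-1])
E
```

```text
[ 0.39391788 -0.13869431  0.03823371] [ 0.21659303 -0.21563771 -0.59116167] 0.06076605314205357
```

View pics/w7.png

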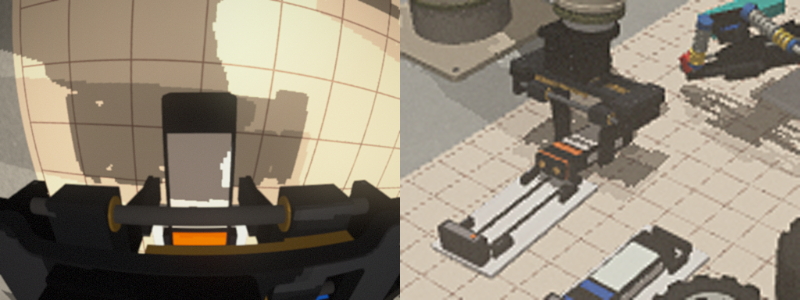

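The pack rests as a ramp. I'll grip it again about 10 mm higher.

>>> step_arm --deltas '[[[0,0,0,0,0,-0.001,40],[0,0,0,0,0,-0.001,0],[0,0,0,0,0,-0.001,0],[0,0,0,0,0,-0.001,0],[0,0,0,0,0,-0.001,0]]]' --squeeze 40

```text
time: 16.92
ee_pos: [0.3937, -0.1387, 0.039]
eef_rot: [0.678, 0.729, -0.064, 0.067]
ft_force: [1.0, -0.5, 1.5]
width: 0.0467
grip_force: 40.0
```

```bash
python3 - <<'E'
from h import *
from bench import readout
s=readout.read_state();o,Rc=cradle()
print(s["time"],s["width"],s["grip_force"],s["ft_force"],Rc.inv().apply(s["ee_pos"]-o))
q=s["eef_rot"]
print(delta(s,s["ee_pos"]+[0,0,.06],toolrot(Rc)),delta(s,o+Rc.apply([0,0,.06]),toolrot(Rc)))
E
```

```text
16.925 0.046678647695490495 39.99752104282379 [ 0.96152305 -0.48110738  1.47405849] [-6.68518172e-05  1.30413708e-01  3.89559136e-02]
[-0.0022, 0.1851, -0.0009, -0.011, -0.0001, -0.059] [-0.0022, 0.1851, -0.0009, -0.1321, 0.0002, 0.0033]
```

>>> step_arm --deltas '[[[0,0,0,-0.003,0,-0.015,0],[0,0,0,-0.006,0,-0.035,0],[0,0.05,0,-0.012,0,-0.064,0],[0,0.12,0,-0.03,0,-0.06,0],[-0.002,0.185,0,-0.06,0,-0.055,0],[-0.002,0.185,-0.001,-0.095,0,-0.045,0],[-0.002,0.185,-0.001,-0.12,0,-0.035,0],[-0.002,0.185,-0.001,-0.132,0,-0.025,0],[-0.002,0.185,-0.001,-0.134,0,-0.016,0],[-0.002,0.185,-0.001,-0.134,0,-0.016,0]]]'

```text
time: 18.18
ee_pos: [0.4022, -0.2666, 0.0786]
eef_rot: [0.681, 0.732, -0.001, -0.001]
ft_force: [-0.4, 0.2, -3.4]
width: 0.0469
grip_force: 40.0
```

```bash
python3 - <<'E'
from h import *
from bench import readout,cams
s=readout.read_state();o,Rc=cradle();T=(s["ee_pos"],s["eef_rot"])
print(s["time"],s["width"],s["ft_force"],Rc.inv().apply(s["ee_pos"]-o),delta(s,o+Rc.apply([0,.002,.04]),toolrot(Rc)))
c=cams.camera("wrist");b=cams.camera("scene")["img"][160:280,100:260]
cv2.imwrite("pics/w8.png",np.hstack([cv2.resize(c["img"],(400,300)),cv2.resize(b,(400,300),interpolation=cv2.INTER_CUBIC)])[:,:,::-1])
np.savez("w8.npz",img=c["img"],p=T[0],q=T[1])
E
```

```text
18.175 0.0469002383091823 [-0.44665545  0.17886332 -3.35174941] [-0.00082604  0.00219085  0.07856547] [-0.002, -0.0005, -0.0002, -0.0002, 0.0009, 0.0386]
```

View pics/w8.png

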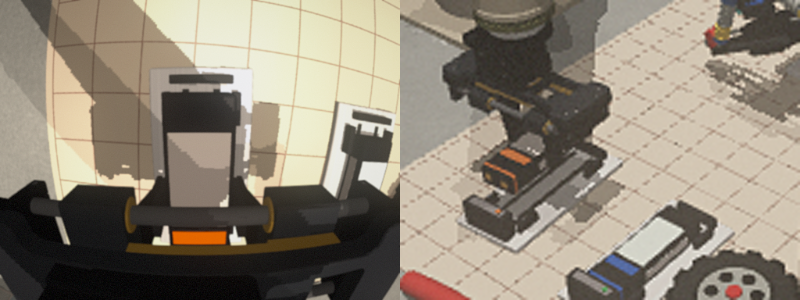

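The pack hangs straight over the cradle, with its rear edge at raw row ~119 and clear of the end stop beyond. I'll measure its fore-aft position and pitch in the hand from the mask.

```bash
python3 - <<'E'
from h import *
from bench import cams
z=np.load("w8.npz");g=z["img"].astype(float).mean(2);c=cams.camera("wrist");T=(z["p"],z["q"]);Rq=R.from_quat(T[1]);o,Rc=cradle()
k=g[108:130,245:270].mean(1);print("profile",k.round(0).astype(int).tolist())
def edges(row,a,b):
    v=g[row,a:b];d=np.diff(v);return a+np.argmin(d)+.5,a+np.argmax(d)+.5
for zt in (.0,.002):
    tool=lambda px:Rq.inv().apply(plane(*ray(c,px,T),T[0][2]-zt)-T[0]).round(4).tolist()
    print(zt,"rear",tool([[255,118.5],[255,116.5]]),[ (lambda e:(e,tool([[e[0],r_],[e[1],r_]])))(edges(r_,195,315)) for r_ in (140,150)])
w=(z["img"].astype(float)[...,:].mean(2)>110)
for r_ in (175,190,210,225):
    x=np.where(w[r_,205:310])[0]+205
    if len(x): print("label",r_,x[0],x[-1],Rq.inv().apply(plane(*ray(c,[[x[0]-.5,r_],[x[-1]+.5,r_]],T),T[0][2])-T[0]).round(4)[:,:2].tolist())
E
```

```text
profile [149, 158, 161, 161, 161, 160, 161, 161, 151, 120, 74, 48, 46, 47, 47, 47, 47, 47, 48, 47, 46, 46]
0.0 rear [[0.074, -0.0005, 0.0], [0.0749, -0.0005, 0.0]] [((np.float64(206.5), np.float64(307.5)), [[0.0639, -0.0236, 0.0001], [0.064, 0.0246, -0.0]]), ((np.float64(206.5), np.float64(307.5)), [[0.0591, -0.0238, 0.0001], [0.0591, 0.0248, -0.0]])]
0.002 rear [[0.0739, -0.0005, 0.002], [0.0748, -0.0005, 0.002]] [((np.float64(206.5), np.float64(307.5)), [[0.0637, -0.024, 0.0021], [0.0638, 0.025, 0.002]]), ((np.float64(206.5), np.float64(307.5)), [[0.0588, -0.0241, 0.0021], [0.0588, 0.0252, 0.002]])]
label 175 205 309 [[0.0467, -0.0252], [0.0467, 0.0263]]
label 190 205 309 [[0.039, -0.0256], [0.0391, 0.0267]]
label 210 205 309 [[0.0284, -0.0262], [0.0284, 0.0273]]
label 225 209 301 [[0.0201, -0.0245], [0.0202, 0.0236]]
```

>>> step_arm --deltas '[[[-0.002,0,0,-0.003,0.0005,0.01,0],[-0.002,0,0,-0.005,0.0005,0.022,0],[-0.002,0,0,-0.005,0.0005,0.032,0],[-0.002,0,0,-0.005,0.0005,0.037,0],[-0.002,0,0,-0.005,0.0005,0.04,0],[-0.002,0,0,-0.005,0.0005,0.041,0],[-0.002,0,0,-0.005,0.0005,0.041,0]]]' --squeeze 30

```text
time: 19.2
ee_pos: [0.4039, -0.2721, 0.0385]
eef_rot: [0.681, 0.732, 0.001, 0.001]
ft_force: [1.0, -1.6, -2.1]
width: 0.0468
grip_force: 30.0
```

>>> step_arm --deltas '[[[0,0,0,0,0,0.001,0],[0,0,0,0,0,0.002,0],[0,0,0,0,0,0.003,0],[0,0,0,0,0,0.0035,0]]]'

```text
time: 19.7
ee_pos: [0.4038, -0.2721, 0.0348]
eef_rot: [0.681, 0.732, 0.001, 0.001]
ft_force: [1.3, -0.4, -3.1]
width: 0.0465
grip_force: 30.0
```

>>> step_arm --deltas '[[[0,0,0,0,0,0.0006,0],[0,0,0,0,0,0.0012,0],[0,0,0,0,0,0.0018,0]]]'

```text
time: 20.08
ee_pos: [0.4039, -0.2721, 0.0341]
eef_rot: [0.681, 0.732, 0.001, 0.0]
ft_force: [-10.3, 7.6, 30.7]
width: 0.0472
grip_force: 30.0
```

>>> step_arm --deltas '[[[0,0,0,0,0,-0.0008,0],[0,0,0,0,0,-0.0008,55],[0,0,0,0,0,-0.0008,57],[0,0,0,0,0,-0.0008,58],[0,0,0,0,0,-0.0008,58],[0,0,0,0,0,-0.0008,30],[0,0,0,0,0,-0.0008,30],[0,0,0,0,0,-0.0008,30]]]' --squeeze 12

```text
time: 21.08
ee_pos: [0.4038, -0.2721, 0.0338]
eef_rot: [0.681, 0.732, 0.001, 0.001]
ft_force: [0.9, 0.2, -0.2]
width: 0.0466
grip_force: 12.0
```

```bash
python3 - <<'E'
from h import *
from bench import readout,cams
s=readout.read_state();o,Rc=cradle();T=(s["ee_pos"],s["eef_rot"]);Rq=R.from_quat(T[1])
print(s["time"],s["width"],s["grip_force"],s["ft_force"],Rc.inv().apply(s["ee_pos"]-o),delta(s,s["ee_pos"],toolrot(Rc)))
c=cams.camera("wrist");g=c["img"].astype(float).mean(2)
print(g[105:130,245:270].mean(1).round(0).astype(int).tolist())
for r_ in (112,114,116,118,120): print(r_,Rc.inv().apply(plane(*ray(c,[[257,r_]],T),.033)-o).round(4).tolist())
E
```

```text
21.075 0.046614061974295726 11.999496665448532 [ 0.94774112  0.24626698 -0.21273587] [ 0.00036566 -0.00332482  0.03380759] [0.0017, 0.0001, 0.0001, 0.0, 0.0, 0.0]
[171, 172, 172, 172, 171, 166, 160, 158, 159, 159, 159, 149, 118, 72, 44, 42, 43, 44, 44, 45, 44, 44, 43, 44, 42]
112 [[0.0008, 0.0737, 0.033]]
114 [[0.0008, 0.0727, 0.033]]
116 [[0.0008, 0.0718, 0.033]]
118 [[0.0008, 0.0708, 0.033]]
120 [[0.0008, 0.0699, 0.033]]
```

>>> step_arm --deltas '[[[0,0,0,-0.001,0,0,30],[0,0,0,-0.002,0,0,30],[0,0,0,-0.003,0,0,30],[0,0,0,-0.004,0,0,30],[0,0,0,-0.005,0,0,30],[0,0,0,-0.006,0,0,30]]]'

```text
time: 21.88
ee_pos: [0.4044, -0.2771, 0.0338]
eef_rot: [0.681, 0.733, 0.001, -0.0]
ft_force: [-0.2, 5.1, 4.4]
width: 0.0468
grip_force: 12.0
```

>>> step_arm --deltas '[[[0,0,0,-0.0005,0,0,30],[0,0,0,-0.001,0,0,30],[0,0,0,-0.0015,0,0,30]]]'

```text
time: 22.25
ee_pos: [0.4044, -0.278, 0.0338]
eef_rot: [0.681, 0.733, 0.002, -0.001]
ft_force: [-1.6, 10.4, 11.2]
width: 0.0469
grip_force: 12.0
```

>>> step_arm --deltas '[[[0,0,0,-0.0005,0,0,30],[0,0,0,-0.001,0,0,30],[0,0,0,-0.0015,0,0,30]]]'

```text
time: 22.62
ee_pos: [0.4044, -0.2783, 0.0336]
eef_rot: [0.68, 0.733, 0.002, -0.002]
ft_force: [-2.8, 16.4, 14.1]
width: 0.0471
grip_force: 12.0
```

```bash
cat > rear.py <<'E'
from h import *
from bench import readout,cams
s=readout.read_state();o,Rc=cradle();T=(s["ee_pos"],s["eef_rot"])
print(s["time"],s["width"],s["ft_force"],Rc.inv().apply(s["ee_pos"]-o).round(4))
c=cams.camera("wrist");g=c["img"].astype(float).mean(2)
for a in (238,255,270):
    k=g[95:145,a-5:a+6].mean(1);i=np.argmin(np.diff(k));t=(k[:i+1][-6:].mean()+k[i+1:][2:8].mean())/2
    j=next(j for j in range(max(i-4,0),i+5) if k[j]>=t>k[j+1]);row=95+j+(k[j]-t)/(k[j]-k[j+1])
    print("rear edge",row,Rc.inv().apply(plane(*ray(c,[[a,row]],T),.033)-o).round(4)[0].tolist())
E
python3 rear.py
```

```text
22.625 0.04709579932908024 [-2.77077288 16.42592924 14.14624121] [ 0.0005 -0.0096  0.0336]
rear edge 116.9067865903516 [-0.0081, 0.0651, 0.033]
rear edge 116.83544372294372 [-0.0, 0.0652, 0.033]
rear edge 116.83728732326863 [0.007, 0.0652, 0.033]
```

>>> step_arm --deltas '[[[0,0,0,0.001,0,0,30],[0,0,0,0.0015,0,0,30],[0,0,0,0.0015,0,0,55],[0,0,0,0.0015,0,0,60],[0,0,0,0.0015,0,0,65],[0,0,0,0.0015,0,-0.005,75],[0,0,0,0.0015,0,-0.02,80],[0,0,0,0.0015,0,-0.05,80],[0,0,0,-0.03,0,-0.1,80],[0,0,0,-0.07,0,-0.15,80],[0,0,0,-0.1,0,-0.18,80],[0,0,0,-0.1,0,-0.18,80],[0,0,0,-0.1,0,-0.18,80]]]'

```text
time: 24.3
ee_pos: [0.4111, -0.3802, 0.2136]
eef_rot: [0.681, 0.732, 0.001, 0.0]
ft_force: [0.4, 0.4, -0.2]
width: 0.0695
grip_force: 0.0
```

```bash
python3 - <<'E'
from h import *
from bench import readout,cams
s=readout.read_state();o,Rc=cradle();T=(s["ee_pos"],s["eef_rot"])
print(s["time"],Rc.inv().apply(s["ee_pos"]-o).round(4),s["ft_force"])
c=cams.camera("wrist");g=c["img"].astype(float)
np.savez("w9.npz",img=c["img"],p=T[0],q=T[1])
# project cradle-frame points by a numeric search-free scan: sample along image columns at cradle x=0 and map
P=lambda col,rows,h:Rc.inv().apply(plane(*ray(c,[[col,r_] for r_ in rows],T),h)-o)
for col in (248,256,264):
  rows=range(40,240,1);A=P(col,rows,.033);B=P(col,rows,.008)
  k=g[40:240,col-2:col+3].mean(1).round(0).astype(int)
  print(col,[(r_,round(a[1]*1000,1),round(b[1]*1000,1),v.tolist()) for r_,a,b,v in zip(rows,A,B,k)][::1] if col==256 else "")
E
```

```text
24.3 [-2.000e-04 -1.117e-01  2.136e-01] [ 0.42217059  0.40157547 -0.23857213]
248 
256 [(40, np.float64(39.9), np.float64(45.4), [187, 187, 190]), (41, np.float64(38.7), np.float64(44.2), [211, 211, 215]), (42, np.float64(37.6), np.float64(43.0), [213, 212, 217]), (43, np.float64(36.5), np.float64(41.8), [210, 211, 215]), (44, np.float64(35.4), np.float64(40.5), [209, 210, 214]), (45, np.float64(34.2), np.float64(39.3), [211, 211, 216]), (46, np.float64(33.1), np.float64(38.1), [211, 210, 215]), (47, np.float64(32.0), np.float64(36.9), [211, 211, 216]), (48, np.float64(30.9), np.float64(35.7), [211, 211, 215]), (49, np.float64(29.7), np.float64(34.5), [211, 212, 216]), (50, np.float64(28.6), np.float64(33.3), [211, 211, 216]), (51, np.float64(27.5), np.float64(32.1), [212, 212, 216]), (52, np.float64(26.4), np.float64(30.9), [212, 211, 216]), (53, np.float64(25.3), np.float64(29.7), [212, 211, 216]), (54, np.float64(24.2), np.float64(28.5), [213, 212, 216]), (55, np.float64(23.1), np.float64(27.3), [212, 211, 217]), (56, np.float64(21.9), np.float64(26.1), [211, 212, 216]), (57, np.f
[... 10504 characters left out ...]
102, 53, 43]), (229, np.float64(-173.8), np.float64(-184.9), [113, 50, 40]), (230, np.float64(-175.1), np.float64(-186.3), [125, 51, 40]), (231, np.float64(-176.4), np.float64(-187.7), [134, 48, 40]), (232, np.float64(-177.7), np.float64(-189.1), [143, 49, 37]), (233, np.float64(-179.0), np.float64(-190.5), [152, 50, 39]), (234, np.float64(-180.3), np.float64(-191.9), [161, 49, 37]), (235, np.float64(-181.6), np.float64(-193.3), [171, 50, 38]), (236, np.float64(-183.0), np.float64(-194.8), [180, 52, 42]), (237, np.float64(-184.3), np.float64(-196.2), [185, 54, 42]), (238, np.float64(-185.6), np.float64(-197.6), [191, 55, 43]), (239, np.float64(-186.9), np.float64(-199.1), [203, 59, 45])]
264
```

```bash
python3 - <<'E'
from h import *
from bench import cams
o,Rc=cradle();c=cams.camera("wrist")
def prof(f,col,rows):
    z=np.load(f);g=z["img"].astype(int);T=(z["p"],z["q"])
    P=lambda h:(Rc.inv().apply(plane(*ray(c,[[col,r_] for r_ in rows],T),h)-o)[:,1]*1000).round(1)
    print(f,col,"z20,z33,z42,rgb");a,b,d=P(.02),P(.033),P(.042)
    print([(r_,float(a[i]),float(b[i]),float(d[i]),*g[r_,col-1:col+2].mean(0).astype(int).tolist()) for i,r_ in enumerate(rows)])
prof("w9.npz",262,range(0,38,1));prof("w9.npz",238,range(140,152));prof("w5.npz",256,range(104,120))
E
```

```text
w9.npz 262 z20,z33,z42,rgb
[(0, 91.7, 86.9, 83.6, 199, 196, 178), (1, 90.5, 85.7, 82.4, 189, 188, 183), (2, 89.2, 84.5, 81.3, 143, 142, 140), (3, 87.9, 83.3, 80.1, 91, 90, 87), (4, 86.7, 82.1, 78.9, 73, 71, 66), (5, 85.4, 80.8, 77.7, 73, 71, 66), (6, 84.1, 79.6, 76.5, 77, 74, 69), (7, 82.9, 78.4, 75.4, 73, 71, 67), (8, 81.6, 77.2, 74.2, 68, 67, 61), (9, 80.4, 76.0, 73.0, 64, 63, 57), (10, 79.1, 74.8, 71.8, 99, 95, 89), (11, 77.9, 73.6, 70.7, 157, 152, 147), (12, 76.6, 72.4, 69.5, 198, 195, 194), (13, 75.4, 71.2, 68.4, 207, 207, 209), (14, 74.2, 70.1, 67.2, 207, 209, 211), (15, 72.9, 68.9, 66.1, 207, 209, 212), (16, 71.7, 67.7, 64.9, 209, 208, 211), (17, 70.5, 66.5, 63.8, 209, 209, 212), (18, 69.2, 65.3, 62.6, 200, 200, 203), (19, 68.0, 64.1, 61.5, 163, 163, 165), (20, 66.8, 63.0, 60.3, 105, 104, 104), (21, 65.6, 61.8, 59.2, 73, 71, 69), (22, 64.3, 60.6, 58.0, 70, 69, 64), (23, 63.1, 59.5, 56.9, 74, 72, 70), (24, 61.9, 58.3, 55.8, 73, 72, 68), (25, 60.7, 57.1, 54.6, 74, 72, 69), (26, 59.5, 56.0, 53.5, 74, 73, 69), (27, 58.3, 54.8, 52.4, 75, 74, 70), (28, 57.1, 53.6, 51.3, 75, 74, 70),
[... 819 characters left out ...]
, 79, 71, 65)]
w5.npz 256 z20,z33,z42,rgb
[(104, -68.6, -68.6, -68.6, 172, 161, 151), (105, -69.9, -69.8, -69.8, 173, 161, 151), (106, -71.1, -71.1, -71.0, 173, 163, 152), (107, -72.4, -72.3, -72.2, 166, 156, 147), (108, -73.7, -73.5, -73.4, 142, 133, 126), (109, -75.0, -74.8, -74.6, 98, 92, 87), (110, -76.2, -76.0, -75.8, 66, 62, 60), (111, -77.5, -77.2, -77.0, 63, 60, 60), (112, -78.8, -78.5, -78.2, 80, 75, 74), (113, -80.0, -79.7, -79.4, 98, 92, 89), (114, -81.3, -80.9, -80.6, 105, 98, 93), (115, -82.6, -82.1, -81.8, 105, 97, 93), (116, -83.9, -83.4, -83.0, 104, 97, 91), (117, -85.1, -84.6, -84.2, 99, 92, 88), (118, -86.4, -85.8, -85.4, 81, 76, 72), (119, -87.7, -87.1, -86.6, 60, 58, 57)]
```

The measurements agree that the pack is home: the terminal face reads -74.4 mm in the unobstructed view, the socket end also reads about -74.4 mm, and the push met a firm stop at 16 N. I'll check the hold-down by colour, then hand the job in.

```bash
python3 - <<'E'
from h import *
from bench import readout,cams,r
c=cams.camera("top");h=cv2.cvtColor(c["img"],cv2.COLOR_RGB2HSV)
red=((h[...,0]<8)|(h[...,0]>172))&(h[...,1]>150)&(h[...,2]>70)
for i,s,ce in comps(red[140:270,90:260],40)[0]: print(s.tolist(),(ce+[90,140]).round(1))
print(readout.read_state()["ft_force"].round(1),r.close_job())
E
```

```text
[49, 15, 13, 8, 69] [144.3 158.5]
[155, 28, 10, 9, 63] [249.7 172.2]
[18, 91, 15, 14, 129] [114.7 237. ]
[52, 95, 10, 8, 53] [146.3 238.9]
[147, 107, 9, 9, 58] [241.  251.6]
the job is handed in; nothing more can be done
[-0.7  0.9  0.5] None
```

I handed the job in with the hold-down standing open and the pack flat, label up, in the empty cradle and released, its socket end against the terminals to within about 1–2 mm; the hand-in returned no verdict.

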